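# Nip the glass spice jar in the rack vise by its far-side scale

### The arm

A 6-joint arm with a two-finger parallel gripper is mounted at the origin on a cart in front of the work surface, level with it; the furniture and walls round the work are solid. World frame = base frame: x ahead of the robot, y to its left, z up, the work surface at z = 0. Lengths are in m, angles in rad, forces in N, time in s.
With the tool pointing down it reaches from about 0.3 to 0.775 m from the base axis. Payload 14.6 kg.
Tool frame: the origin (TCP) lies between the finger pads; the fingertips stand tips_ahead ahead of it and the grasp point (between the pads) lies 3 mm ahead of it (tips_ahead is the distance from the TCP to the fingertips, in m); z points along the fingers, y is the direction in which the jaws open and shut (so a half turn about z gives the same grasp; the last joint's range is limited). The gripper opens to 94 mm and grips with 3 to 60 N. Pads are 16 mm wide; open, the fingers measure 119 mm over their backs; the gripper's body (75 mm by 177 mm) begins 78 mm behind the grasp point.
Start: joints at [-1.286, 0.3, 1.521, -0, 1.321, -0.067], TCP at [0.19, -0.516, 0.227] pointing down, gripper open.
Joint ranges: [-3.03, 3.03], [-0.79, 2.21], [0.23, 2.52], [-1.04, 4.18], [0, 3.07], [-2.55, 2.55]. Speed limits (rad/s): [2.22, 2.22, 2.57, 3.14, 3.14, 3.14].

### API

Orientations are given as [roll, pitch, yaw] about the fixed x, y, z axes, in that order (R = Rz(yaw) Ry(pitch) Rx(roll)).
In Python, from bench import get_obs, camera, job_done, tips_ahead gives the robot as it stands.
- The arm moves only by the tool drive_tool, never from a script. Its argument "commands" is one flat list of numbers, 7 for each row, row after row: the shift along the tool's x, y, z in mm, then the turn, a rotation vector about the tool's x, y, z in degrees, then the opening in per cent of the stroke, from 0 (shut) to 100 (fully open). In form: [dx, dy, dz, ax, ay, az, hand, dx, dy, dz, ax, ay, az, hand, ...]. A call has 1 to 20 rows; each row is the pose to reach, as a shift and turn from the pose commanded when the call began, along the tool's axes at that moment; what a row does not reach only later rows make up. A row lasts 1/12 s, in which the tool goes at most 41.7 mm and 7.16 degrees, less where a joint would pass 70% of its speed; a pose out of reach is approached as far as the arm can. A call with a gripper value outside its range is refused whole. The fingers move at their own pace and stop on an object; "squeeze" is the grip in N (left out, the last holds). Time passes only in rows, so rows that repeat a pose let the fingers close. It gives the time, the measured TCP pose, the force and the opening at its end, in the units of the state.
- get_obs(): the state, without advancing time (a new reading comes with each control period).
- camera(name): name is "scene" or "top"; returns a dict with "frame" (400x640x3 uint8, red, green, blue), "depth" (400x640 float32, m along the optical axis (not along the pixel's ray), 0 where there is no reading), "intrinsics" (3x3 intrinsics, pixels), "extrinsics" (4x4, takes a point from camera to world coordinates). Camera axes: x right, y down, z forward; pixel columns grow to the right and rows downward; lengths in m; the calibration is good to about 2 mm. A picture is of the moment at which its call begins.
- job_done(): hands the job in, once; it reports no verdict.
The state is a dict: "t": time; "q": joint angles; "dq": joint speeds; "joint_torque": joint torques, N m; "position": TCP position; "eef_rot": TCP orientation; "wrist_force": force on the tool from outside, world axes, zero at the start; "moment": the same for the moment, N m; "finger_gap": finger opening in m.
Only numpy, scipy, OpenCV 4.12 (cv2) and the standard library are available. Lean on these libraries where they do the work, as an engineer would, in place of code of your own. Each camera call takes 0.05 s, during which the arm holds its last target.

### The job

Stand the red-capped spice jar (the one near the front of the table, not the one at the back among the bottles) upright in the V of the blue bench vise and let go of it. Then take the vise's crank knob and wind the handwheel clockwise (seen from above) until you feel the sprung pad nip the jar, and from that point wind on by one long division of the scale, an eighth of a turn, as shown by the red pointer running round to the far rim. The jar is glass, so do not wind further; leave it held upright in the V, let go, and do not disturb the other things.

Things in the scene. Friction and masses are not known exactly. Their poses are not given: they have to be found in the camera images.
- spice_jar: Small glass spice jar with a red cap, 45 mm diameter, 108 mm high, 0.11 kg, standing upright on the table. Origin: centre of its underside; z is up. It can be gripped round the cap from above.
- vise: Blue rack-and-pinion bench vise, bolted down. Bed plate 130 x 300 x 8 mm (its x by its y). Origin: centre of the bed's underside, on the table. Its y axis runs from the handwheel (at y = -80 mm) to the fixed V jaw (jar seat at y = +80 mm); its +x side is the far side, where the scale is.
- jaw_line (a point): Fixed point on the vise (y +20 mm, 30 mm above the table) on the line of the moving jaw: a sprung pad 46 mm wide, 12 to 48 mm above the table, driven to +y at 12 mm per rad of wheel. Its gap to a jar in the V starts at 10 to 29 mm, unknown, as its holder is set differently each time. Springs preloaded: at the nip the push on the jar jumps to 12 N, then grows 0.7 N per mm.
- rest: The fixed V jaw of the vise: two rubber-faced plates, each 25 degrees off square to the vise's y, up to 51 mm above the table, opening towards the pad, with a block behind them up to 60 mm high. Its frame is the same as the vise's.
- seat (a point): Point on top of the bed plate (8 mm above the table) where the centre of the jar's underside lies when the jar touches both faces of the V. Axes as the vise's. A jar that stands up to about 10 mm short of this, towards the pad, is pushed home by the pad.
- hub (a point): Point on the axis of the handwheel, 70 mm above the table. The axis is vertical. The wheel is a black disc of 110 mm diameter, its rim top 73 mm above the table, over a white drum of 104 mm diameter that carries the scale.
- wheel: The black handwheel; its origin is on its axis, 62 mm above the table. Pushing its knob round takes 5 to 7 N along the circle while the jaw moves freely, nearly the same all the way; when the pad nips the jar this rises by about 3 N within 10 degrees, then by up to 2 N more per eighth of a turn. It stays where it is left. From its start it can turn clockwise by 4.2 to 4.6 rad.
- knob_grip (a point): Middle of the crank knob, 96 mm above the table: an upright black knob of 18 mm diameter, from 76 to 116 mm high, 45 mm from the wheel's axis, spinning freely on its pin.
- pointer_tip (a point): Tip of the red pointer on the wheel's rim, 59.5 mm from the axis, straight opposite the knob, 49 mm above the table, over the white scale. It starts near the robot and runs clockwise, past the wheel's +y side, to the far (+x) side as the vise closes. Scale on the far half: short lines every 15 degrees, long lines every 45 (one long division); the middle long line is at the vise's +x.
- timer: Bystander: kitchen timer standing on its edge, 26 x 70 x 64 mm. Origin: centre of its underside.
- tape_roll: Bystander: paper tape roll lying flat, 101 mm diameter, 18 mm high. Origin: centre of its underside.
- marker_black: Bystander: felt marker with a black cap lying on the table, 128 mm long. Origin: under its middle.
- marker_red: Bystander: felt marker with a red cap lying on the table, 128 mm long. Origin: under its middle.
- bag_sealer: Bystander, fixed: pale blue-green bag sealer between the jar's side of the table and the vise. Its long hand lever is raised, its black grip towards the robot at about 0.25 m height above the front of the sealer (x about 0.52 m, y about 0.04 m): carry things round in front of it (x below 0.42 m) or well over it.

How it is judged:
By the outcome, as a careful person would: the job done as asked, in the order asked, and still so for the second after the job is handed in, with the robot touching nothing.
It also fails if it takes over 72 s, if anything falls off the work surface, if the arm or the gripper's body presses on something with over 40 N, if the wrist force passes 120 N, or if a joint passes its speed limit or range.

## Working session

There is one attempt and no reset: what is moved stays moved. The work goes in short steps, Python scripts to look and compute and a tool call to move; the robot and the scene stay as the last step left them, time stands still between calls to the robot, and variables do not carry over. Pictures are saved under pics/ and viewed, and the job is handed in when it is done.

Besides the shell and the picture viewer there is one more tool, called after "Request:" as name(argument=value, ...) on one line, values as JSON. drive_tool: Moves the arm, as the interface text tells. Its arguments: {"type":"object","properties":{"commands":{"type":"array"},"squeeze":{"type":"number"}},"required":["commands"]}

```bash
ls; mkdir -p pics
cat > h.py <<'E'
import numpy as np, cv2
from bench import get_obs, camera, job_done, tips_ahead
def snap(n,tag):
    c=camera(n); cv2.imwrite(f'pics/{tag}.png',c['frame'][...,::-1]); np.savez(f'pics/{tag}.npz',**c); return c
def onplane(c,u,v,z):
    K=c['intrinsics'];T=c['extrinsics']
    d=T[:3,:3]@np.linalg.inv(K)@np.array([u,v,1.]);o=T[:3,3]
    return o+d*(z-o[2])/d[2]
def proj(c,p):
    T=np.linalg.inv(c['extrinsics']);q=c['intrinsics']@(T[:3,:3]@np.array(p)+T[:3,3]);return q[:2]/q[2]
def world(c):
    K=c['intrinsics'];T=c['extrinsics'];D=c['depth'];v,u=np.mgrid[:400,:640]
    P=np.stack([(u-K[0,2])/K[0,0]*D,(v-K[1,2])/K[1,1]*D,D],-1)
    W=P@T[:3,:3].T+T[:3,3];W[D==0]=np.nan;return W
E
python3 - <<'E'
from h import *
for n in('scene','top'):
    c=snap(n,n+'0');print(n,c['intrinsics'].tolist(),c['extrinsics'].round(3).tolist())
print(get_obs(),tips_ahead)
E
```

```text
pics
scene [[472.24102752157415, 0.0, 318.6197234498469], [0.0, 472.24102752157415, 205.92871356397467], [0.0, 0.0, 1.0]] [[-0.686, -0.343, 0.641, -0.296], [-0.727, 0.329, -0.603, 0.929], [-0.004, -0.88, -0.475, 0.789], [0.0, 0.0, 0.0, 1.0]]
top [[514.3839845326489, 0.0, 316.252220488342], [0.0, 514.3839845326489, 206.4794815791774], [0.0, 0.0, 1.0]] [[-0.006, -0.989, 0.145, 0.41], [-1.0, 0.005, -0.009, 0.087], [0.008, -0.145, -0.989, 1.335], [0.0, 0.0, 0.0, 1.0]]
{'t': 0.1, 'q': array([-1.28559238e+00,  3.00398180e-01,  1.52153075e+00,  2.65855122e-06,
        1.32070986e+00, -6.66272435e-02]), 'dq': array([ 0.00036699, -0.0037158 , -0.00041872, -0.00100743,  0.00067268,
        0.00145993]), 'joint_torque': array([ 3.88466506e-03, -5.32641149e+01, -3.53280830e+01,  7.10632140e-02,
        2.35742319e-02, -5.54909207e-05]), 'position': array([ 0.18946119, -0.51610269,  0.22694761]), 'eef_rot': array([-3.14054901e+00, -7.22189855e-05,  3.51830498e-01]), 'wrist_force': array([-0.81433357,  0.59127556, -0.49025895]), 'moment': array([0.04262046, 0.01890002, 0.01963715]), 'finger_gap': 0.09419057095590985} 0.022
```

View pics/scene0.png

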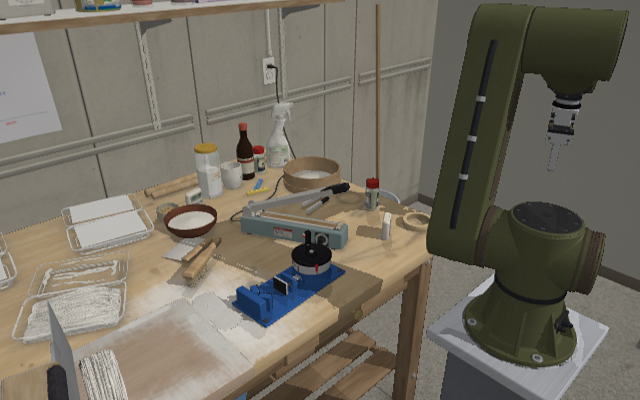

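View pics/top0.png

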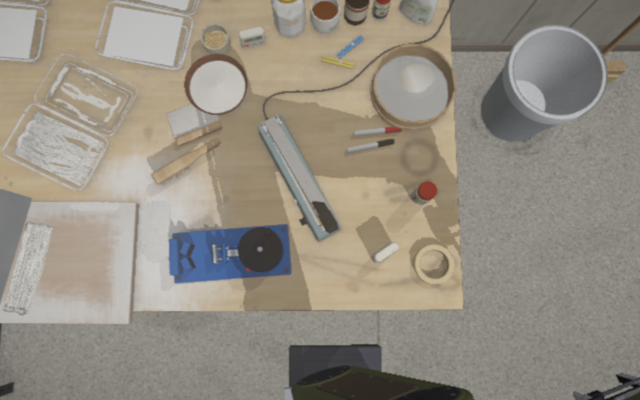

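The top view shows the jar's red cap at about (427,190), the tape roll at (434,264), the timer at (386,252) and the sealer's black grip at (320,217). The vise bed spans about (172–291, 226–282), with its wheel at (261,250). Next I'll measure these.

```bash
cat > m.py <<'E'
from h import *
c=camera('top');f=c['frame'];hsv=cv2.cvtColor(f,cv2.COLOR_RGB2HSV);W=world(c)
def show(n,m,z=None):
    k,l,s,ce=cv2.connectedComponentsWithStats(m.astype(np.uint8))
    for i in range(1,k):
        if s[i,4]>25: 
            w=W[l==i]; print(n,s[i],ce[i].round(1),'plane',onplane(c,*ce[i],z).round(4) if z is not None else '', 'zmed/max',np.nanmedian(w[:,2]).round(3),np.nanmax(w[:,2]).round(3))
H,S,V=[hsv[...,i].astype(int) for i in range(3)]
roi=np.zeros((400,640),bool);roi[160:300,150:480]=1
show('red',roi&((H<8)|(H>172))&(S>130)&(V>60),.108)
blue=roi&(H>100)&(H<125)&(S>130)&(V>50); show('blue',blue,.008)
blk=roi&(V<60); show('black',blk,.073)
E
python3 m.py
python3 - <<'E'
import cv2
for n,(x,y,w,h) in {'top0':(160,160,160,140)}.items():
    im=cv2.imread(f'pics/{n}.png')[y:y+h,x:x+w]
    cv2.imwrite('pics/zt.png',cv2.resize(im,None,fx=4,fy=4,interpolation=cv2.INTER_CUBIC))
im=cv2.imread('pics/scene0.png')[160:330,220:440]
cv2.imwrite('pics/zs.png',cv2.resize(im,None,fx=3.5,fy=3.5,interpolation=cv2.INTER_CUBIC))
E
```

```text
red [419 182  18  17 252] [427.2 190. ] plane [ 0.6297 -0.1929  0.108 ] zmed/max 0.107 0.116
blue [189 232  53  49 904] [212.8 265.2] plane [0.4547 0.3416 0.008 ] zmed/max 0.009 0.055
black [ 239  228   43   43 1205] [260.4 251.3] plane [0.4858 0.2137 0.073 ] zmed/max 0.071 0.121
```

View pics/zt.png

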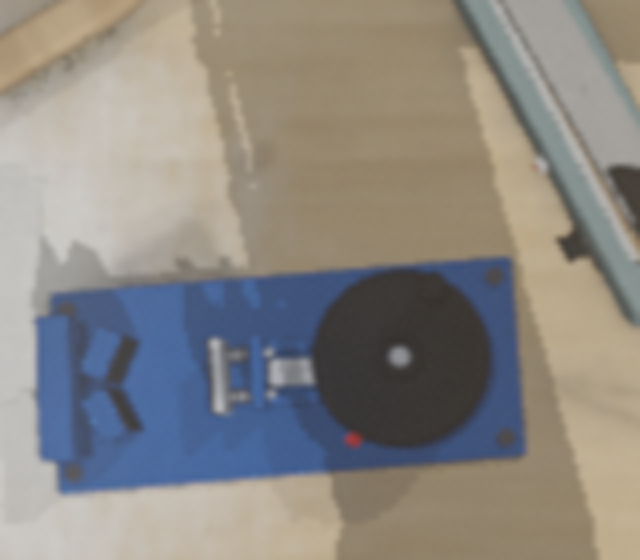

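View pics/zs.png

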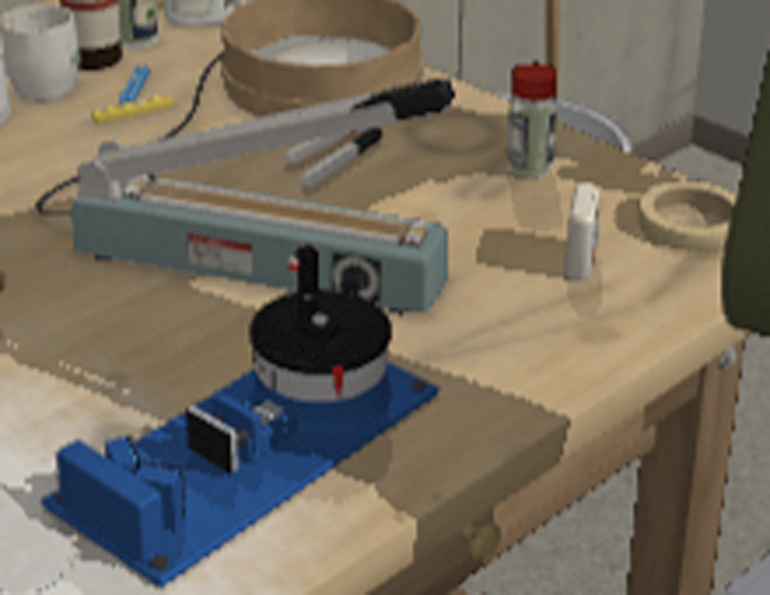

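Run:
```python
from h import *
c=dict(np.load('pics/top0.npz'));g=lambda x,y,z:onplane(c,160+(x+.5)/4-.5,160+(y+.5)/4-.5,z)
C=[g(*p,.008) for p in[(50,294),(511,258),(524,455),(60,493)]]
print(np.round(C,4)); m=np.mean(C,0)
for a,b in((0,1),(1,2),(2,3),(3,0)):print(np.linalg.norm(C[a]-C[b]).round(4),np.degrees(np.arctan2(*(C[a]-C[b])[1::-1])).round(2))
yv=(C[0]-C[1]+C[3]-C[2])[:2];yv/=np.linalg.norm(yv);xv=np.array([yv[1],-yv[0]])
print('centre',m,'yv',yv,'xv',xv,'yaw deg',np.degrees(np.arctan2(xv[1],xv[0])))
hub=g(400,356,.073);print('hub cap',hub, 'hub from bed',m[:2]-.08*yv)
print('seat',m[:2]+.08*yv)
kb=g(432,288,.116);print('knob',kb);pt=g(353,438,.049);print('ptr',pt)
s=dict(np.load('pics/scene0.npz'))
print('knob in scene top',(220+307/3.5,160+248/3.5),proj(s,kb), 'hub',proj(s,hub),(220+320/3.5,160+320/3.5),'ptr',proj(s,pt),(220+338/3.5,160+385/3.5))
for cc,nm in((c,'top'),(s,'scene')):
  W=world(cc)
  f=cc['frame'];hsv=cv2.cvtColor(f,cv2.COLOR_RGB2HSV).astype(int)
  k=(W[...,2]>.1)&(W[...,2]<.125)&(abs(W[...,0]-kb[0])<.06)&(abs(W[...,1]-kb[1])<.06)
  print(nm,'knob pts',k.sum(),np.nanmean(W[k],0),np.nanmax(W[k],0),np.nanmin(W[k],0))
  k=(W[...,2]>.08)&(W[...,2]<.125)&(abs(W[...,0]-.63)<.06)&(abs(W[...,1]+.193)<.05)
  print(nm,'jar pts',k.sum(),np.nanmean(W[k],0),np.nanmax(W[k],0),np.nanmin(W[k],0))
  k=(W[...,2]>.03)&(W[...,0]>.35)&(W[...,0]<.65)&(W[...,1]>-.1)&(W[...,1]<.1)
  print(nm,'sealer high',np.nanmax(W[k],0),np.nanmin(W[k],0))
```

```text
[[0.5377 0.4484 0.008 ]
 [0.5594 0.151  0.008 ]
 [0.4327 0.1424 0.008 ]
 [0.4105 0.4377 0.008 ]]
0.2982 94.19
0.127 3.86
0.2961 -85.7
0.1276 -175.18
centre [0.48508833 0.2948583  0.008     ] yv [-0.07398143  0.99725962] xv [0.99725962 0.07398143] yaw deg 4.242699752635333
hub cap [0.49218065 0.21565521 0.073     ] hub from bed [0.49100685 0.21507753]
seat [0.47916982 0.37463907]
knob [0.52963095 0.19268663 0.116     ]
ptr [0.44313024 0.24671052 0.049     ]
knob in scene top (307.7142857142857, 230.85714285714286) [308.17278568 230.63958484] hub [311.43341724 252.53979236] (311.42857142857144, 251.42857142857144) ptr [315.48120836 272.38808595] (316.57142857142856, 270.0)
top knob pts 54 [0.52995065 0.19216448 0.11578063] [0.53889512 0.20146305 0.12312426] [0.52121056 0.18431532 0.10038893]
top jar pts 305 [ 0.62867952 -0.1926956   0.10568646] [ 0.65235649 -0.17226165  0.11513316] [ 0.60744944 -0.21840392  0.08009165]
top sealer high [0.64998505 0.09979451 0.21414018] [ 0.46069516 -0.09987247  0.03006735]
scene knob pts 47 [0.53002617 0.19597934 0.11081741] [0.54111456 0.20499624 0.11912304] [0.52263311 0.18316218 0.10084642]
scene jar pts 154 [ 0.62716244 -0.1859373   0.09951435] [ 0.6578492  -0.16802306  0.11283599] [ 0.60848421 -0.21802289  0.08003089]
scene sealer high [0.6484915  0.09999656 0.21056521] [ 0.46118679 -0.09935691  0.0301178 ]
```

```bash
cat >> h.py <<'E'
from scipy.spatial.transform import Rotation as Ro
def plan(p,yawdeg=None):
    o=get_obs();R=Ro.from_euler('xyz',o['eef_rot']);
    d=R.inv().apply(np.array(p)-o['position'])*1000
    a=(R.inv()*Ro.from_euler('xyz',[np.pi,0,np.radians(yawdeg)])).as_rotvec(degrees=True) if yawdeg is not None else 0
    print(np.round(p,4),'shift',np.round(d,1),'turn',np.round(a,2))
def st():
    o=get_obs();print('t',o['t'],'pos',o['position'].round(4),'rpy',np.degrees(o['eef_rot']).round(2),'F',o['wrist_force'].round(2),'gap',round(o['finger_gap'],4),'q',o['q'].round(2))
E
python3 - <<'E'
from h import *
plan([.629,-.193,.20],4.2)
plan([.629,-.193,.104],4.2)
c=dict(np.load('pics/top0.npz'));s=dict(np.load('pics/scene0.npz'))
for cc in(c,s):
  W=world(cc).reshape(-1,3)
  for a in np.arange(.02,.24,.03):
    k=(W[:,2]>.12)&(W[:,1]>a-.015)&(W[:,1]<a+.015)&(W[:,0]>.4)&(W[:,0]<.8)
    print(round(a,2),k.sum(),W[k].min(0).round(3) if k.any() else'',W[k].max(0).round(3) if k.any() else'')
E
```

```text
[ 0.629 -0.193  0.2  ] shift [ 524.  -151.9   27.2] turn [-0.05  0.   15.96]
[ 0.629 -0.193  0.104] shift [ 524.  -151.8  123.2] turn [-0.05  0.   15.96]
0.02 20 [0.526 0.03  0.199] [0.544 0.034 0.209]
0.05 328 [0.518 0.036 0.179] [0.602 0.065 0.214]
0.08 370 [0.543 0.066 0.153] [0.658 0.094 0.199]
0.11 364 [0.596 0.096 0.128] [0.718 0.125 0.174]
0.14 244 [0.655 0.126 0.12 ] [0.742 0.154 0.151]
0.17 17 [0.531 0.156 0.12 ] [0.738 0.184 0.13 ]
0.2 5 [0.521 0.191 0.12 ] [0.53  0.198 0.123]
0.23 0  
0.02 6 [0.531 0.032 0.197] [0.537 0.035 0.209]
0.05 128 [0.52  0.036 0.174] [0.618 0.065 0.211]
0.08 207 [0.532 0.065 0.159] [0.647 0.095 0.201]
0.11 201 [0.592 0.095 0.13 ] [0.715 0.125 0.178]
0.14 149 [0.652 0.125 0.12 ] [0.737 0.155 0.152]
0.17 14 [0.711 0.155 0.12 ] [0.734 0.166 0.127]
0.2 0  
0.23 0
```

Request:
drive_tool(commands=[524, -152, 27, 0, 0, 16, 100, 524, -152, 27, 0, 0, 16, 100, 524, -152, 27, 0, 0, 16, 100, 524, -152, 27, 0, 0, 16, 100, 524, -152, 27, 0, 0, 16, 100, 524, -152, 27, 0, 0, 16, 100, 524, -152, 27, 0, 0, 16, 100, 524, -152, 27, 0, 0, 16, 100, 524, -152, 27, 0, 0, 16, 100, 524, -152, 27, 0, 0, 16, 100, 524, -152, 27, 0, 0, 16, 100, 524, -152, 27, 0, 0, 16, 100, 524, -152, 27, 0, 0, 16, 100, 524, -152, 27, 0, 0, 16, 100, 524, -152, 27, 0, 0, 16, 100, 524, -152, 27, 0, 0, 16, 100, 524, -152, 27, 0, 0, 16, 100])

```text
t: 1.57
position: [0.6282, -0.194, 0.2004]
eef_rot: [3.142, 0.0, 0.072]
wrist_force: [0.1, 0.9, 1.2]
finger_gap: 0.0943
```

Run:
```python
from h import *
st();plan([.629,-.193,.104],4.2)
```

```text
t 1.5667 pos [ 0.6282 -0.194   0.2004] rpy [1.8e+02 3.0e-02 4.1e+00] F [0.1  0.94 1.18] gap 0.0943 q [-0.36  0.56  1.21 -0.    1.37  1.14]
[ 0.629 -0.193  0.104] shift [ 0.9 -0.9 96.4] turn [ 0.    0.03 -0.1 ]
```

Request:
drive_tool(commands=[1, -1, 35, 0, 0, 0, 100, 1, -1, 65, 0, 0, 0, 100, 1, -1, 85, 0, 0, 0, 100, 1, -1, 96, 0, 0, 0, 100, 1, -1, 96, 0, 0, 0, 100, 1, -1, 96, 0, 0, 0, 0, 1, -1, 96, 0, 0, 0, 0, 1, -1, 96, 0, 0, 0, 0, 1, -1, 96, 0, 0, 0, 0, 1, -1, 96, 0, 0, 0, 0, 1, -1, 96, 0, 0, 0, 0, 1, -1, 96, 0, 0, 0, 0, 1, -1, 96, 0, 0, 0, 0, 1, -1, 96, 0, 0, 0, 0, 1, -1, 96, 0, 0, 0, 0], squeeze=20)

```text
t: 2.82
position: [0.63, -0.192, 0.1045]
eef_rot: [3.141, -0.0, 0.073]
wrist_force: [0.7, -1.0, 0.5]
finger_gap: 0.0443
```

Run:
```python
from h import *
st();c=snap('scene','s1');x=c['frame'][120:300,290:450,::-1];cv2.imwrite('pics/s1z.png',cv2.resize(x,None,fx=3.3,fy=3.3))
```

```text
t 2.8167 pos [ 0.63   -0.192   0.1045] rpy [ 1.7999e+02 -1.0000e-02  4.1500e+00] F [ 0.65 -1.04  0.51] gap 0.0443 q [-0.35  0.65  1.3  -0.    1.19  1.15]
```

View pics/s1z.png

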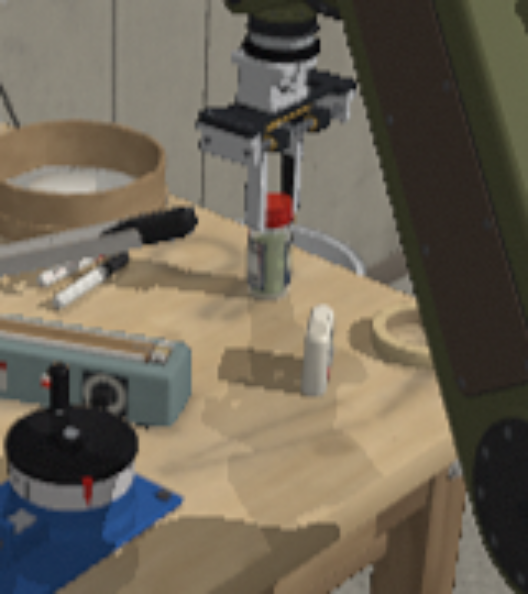

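The jar's cap at (275,210) in the crop is held between the fingers, with the gap at 44 mm. I'll lift it and pull back in front of the sealer.

Request:
drive_tool(commands=[0, 0, -10, 0, 0, 0, 0, 0, 0, -30, 0, 0, 0, 0, 0, 0, -60, 0, 0, 0, 0, 0, 0, -90, 0, 0, 0, 0, -5, 0, -120, 0, 0, 0, 0, -20, 0, -145, 0, 0, 0, 0, -45, 0, -155, 0, 0, 0, 0, -75, 0, -155, 0, 0, 0, 0, -105, 0, -155, 0, 0, 0, 0, -135, 0, -155, 0, 0, 0, 0, -165, 0, -155, 0, 0, 0, 0, -195, 0, -155, 0, 0, 0, 0, -225, 0, -155, 0, 0, 0, 0, -250, 0, -155, 0, 0, 0, 0, -270, 0, -155, 0, 0, 0, 0, -280, 0, -155, 0, 0, 0, 0, -283, 0, -155, 0, 0, 0, 0])

```text
t: 4.28
position: [0.3469, -0.2126, 0.2602]
eef_rot: [3.141, -0.001, 0.072]
wrist_force: [0.2, 0.0, -1.3]
finger_gap: 0.0445
```

Run:
```python
from h import *
st();plan([.345,.365,.26],4.2);plan([.345,.10,.26],4.2);plan([.479,.37,.26],4.2)
```

```text
t 4.2833 pos [ 0.3469 -0.2126  0.2602] rpy [ 1.7995e+02 -6.0000e-02  4.1000e+00] F [ 0.17  0.01 -1.34] gap 0.0445 q [-0.64 -0.06  1.84  0.    1.35  0.86]
[0.345 0.365 0.26 ] shift [ 3.940e+01 -5.763e+02 -2.000e-01] turn [ 0.05 -0.06 -0.1 ]
[0.345 0.1   0.26 ] shift [  20.5 -311.9    0. ] turn [ 0.05 -0.06 -0.1 ]
[0.479 0.37  0.26 ] shift [ 1.734e+02 -5.717e+02 -1.000e-01] turn [ 0.05 -0.06 -0.1 ]
```

Request:
drive_tool(commands=[0, -10, 0, 0, 0, 0, 0, 2, -35, 0, 0, 0, 0, 0, 5, -68, 0, 0, 0, 0, 0, 7, -102, 0, 0, 0, 0, 0, 9, -136, 0, 0, 0, 0, 0, 12, -170, 0, 0, 0, 0, 0, 14, -204, 0, 0, 0, 0, 0, 16, -238, 0, 0, 0, 0, 0, 18, -272, 0, 0, 0, 0, 0, 20, -306, 0, 0, 0, 0, 0, 23, -340, 0, 0, 0, 0, 0, 25, -374, 0, 0, 0, 0, 0, 27, -408, 0, 0, 0, 0, 0, 30, -442, 0, 0, 0, 0, 0, 32, -476, 0, 0, 0, 0, 0, 35, -510, 0, 0, 0, 0, 0, 37, -540, 0, 0, 0, 0, 0, 38, -560, 0, 0, 0, 0, 0, 39, -570, 0, 0, 0, 0, 0, 39, -572, 0, 0, 0, 0, 0])

```text
t: 5.95
position: [0.3445, 0.3627, 0.2589]
eef_rot: [3.141, 0.001, 0.075]
wrist_force: [0.3, -0.5, -1.2]
finger_gap: 0.0442
```

Run:
```python
from h import *
st()
V=Ro.from_euler('z',4.2,degrees=True).apply
seat=np.array([.4795,.3745,0])
for dy in(0,-.003,-.005):
  plan(seat+V([0,dy,0])+[0,0,.20],4.2)
```

```text
t 5.95 pos [0.3445 0.3627 0.2589] rpy [1.7997e+02 6.0000e-02 4.2800e+00] F [ 0.32 -0.46 -1.22] gap 0.0442 q [0.74 0.16 1.61 0.   1.36 2.23]
[0.4795 0.3745 0.2   ] shift [135.6  -1.7  58.7] turn [0.03 0.06 0.08]
[0.4797 0.3715 0.2   ] shift [135.6   1.3  58.7] turn [0.03 0.06 0.08]
[0.4799 0.3695 0.2   ] shift [135.6   3.3  58.7] turn [0.03 0.06 0.08]
```

Request:
drive_tool(commands=[15, 0, 0, 0, 0, 0, 0, 45, 1, 0, 0, 0, 0, 0, 75, 2, 0, 0, 0, 0, 0, 105, 3, 10, 0, 0, 0, 0, 125, 3, 30, 0, 0, 0, 0, 134, 3, 50, 0, 0, 0, 0, 136, 3, 58, 0, 0, 0, 0, 136, 3, 59, 0, 0, 0, 0, 136, 3, 59, 0, 0, 0, 0])

```text
t: 6.7
position: [0.4806, 0.3674, 0.201]
eef_rot: [3.142, 0.0, 0.072]
wrist_force: [-0.5, -0.2, -0.7]
finger_gap: 0.045
```

Run:
```python
from h import *
st()
c=snap('scene','s2');x=c['frame'][180:350,200:370,::-1];cv2.imwrite('pics/s2z.png',cv2.resize(x,None,fx=3.4,fy=3.4))
V=Ro.from_euler('z',4.2,degrees=True).apply
seat=np.array([.4795,.3745,0])
plan(seat+V([0,-.005,0])+[0,0,.113],4.2)
c=snap('top','t2');x=c['frame'][180:350,130:330,::-1];cv2.imwrite('pics/t2z.png',cv2.resize(x,None,fx=3.4,fy=3.4))
```

```text
t 6.7 pos [0.4806 0.3674 0.201 ] rpy [1.80e+02 1.00e-02 4.15e+00] F [-0.5  -0.23 -0.7 ] gap 0.045 q [0.59 0.44 1.39 0.   1.31 2.09]
[0.4799 0.3695 0.113 ] shift [-0.8 -1.8 88.8] turn [-0.04 -0.06 -0.03]
```

View pics/s2z.png

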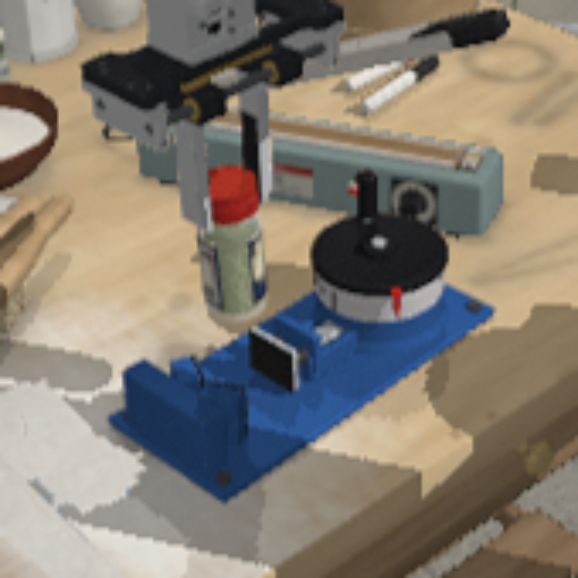

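View pics/t2z.png

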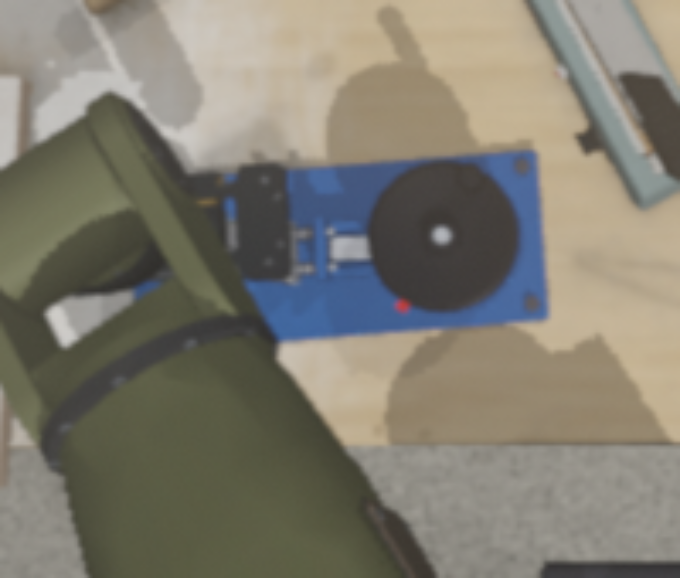

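Run:
```python
from h import *
c=dict(np.load('pics/s2.npz'));p=get_obs()['position']
for z in (.204,.18,.12,.0965):
  u=proj(c,[p[0],p[1],z]);print(z,u,(u-[200,180])*3.4)
W=world(c);f=cv2.cvtColor(c['frame'],cv2.COLOR_RGB2HSV).astype(int)
m=((abs(W[...,0]-p[0])<.05)&(abs(W[...,1]-p[1])<.04))
for a in np.arange(.1,.2,.01):
  k=m&(W[...,2]>a)&(W[...,2]<a+.01);vv,uu=np.where(k)
  if k.sum():print(a.round(2),k.sum(),np.percentile(uu,[2,98]),W[k].mean(0).round(4))
```

```text
0.204 [266.52593967 233.30967053] [226.18819487 181.2528798 ]
0.18 [267.09788827 241.89521713] [228.13282011 210.44373824]
0.12 [268.47832175 262.61696719] [232.82629395 280.89768845]
0.0965 [269.00058708 270.45671601] [234.60199609 307.55283443]
0.1 58 [261. 278.] [0.4691 0.3734 0.1051]
0.11 60 [260. 278.] [0.4694 0.3753 0.1156]
0.12 57 [259.   276.88] [0.4694 0.3762 0.125 ]
0.13 68 [259. 277.] [0.4693 0.3766 0.1348]
0.14 67 [259. 277.] [0.4691 0.3757 0.1453]
0.15 65 [258. 276.] [0.4696 0.3784 0.155 ]
0.16 65 [258. 276.] [0.4693 0.3767 0.165 ]
0.17 70 [258.38 276.  ] [0.4684 0.3748 0.1748]
0.18 63 [255.24 278.76] [0.4689 0.372  0.186 ]
0.19 103 [253.04 278.96] [0.4698 0.3776 0.195 ]
```

The jar hangs upright, on the expected axis. I'll lower it onto the bed.

Request:
drive_tool(commands=[-1, -2, 20, 0, 0, 0, 0, -1, -2, 40, 0, 0, 0, 0, -1, -2, 58, 0, 0, 0, 0, -1, -2, 72, 0, 0, 0, 0, -1, -2, 80, 0, 0, 0, 0, -1, -2, 84, 0, 0, 0, 0, -1, -2, 86, 0, 0, 0, 0, -1, -2, 87, 0, 0, 0, 0, -1, -2, 87, 0, 0, 0, 0])

```text
t: 7.55
position: [0.4801, 0.3698, 0.1143]
eef_rot: [-3.141, -0.001, 0.073]
wrist_force: [0.8, 0.6, -0.8]
finger_gap: 0.0448
```

Run:
```python
from h import *
st()
c=snap('scene','s3');x=c['frame'][180:350,200:370,::-1];cv2.imwrite('pics/s3z.png',cv2.resize(x,None,fx=3.4,fy=3.4))
```

```text
t 7.55 pos [0.4801 0.3698 0.1143] rpy [-1.7996e+02 -6.0000e-02  4.1600e+00] F [ 0.75  0.59 -0.8 ] gap 0.0448 q [0.6  0.53 1.47 0.   1.14 2.09]
```

View pics/s3z.png

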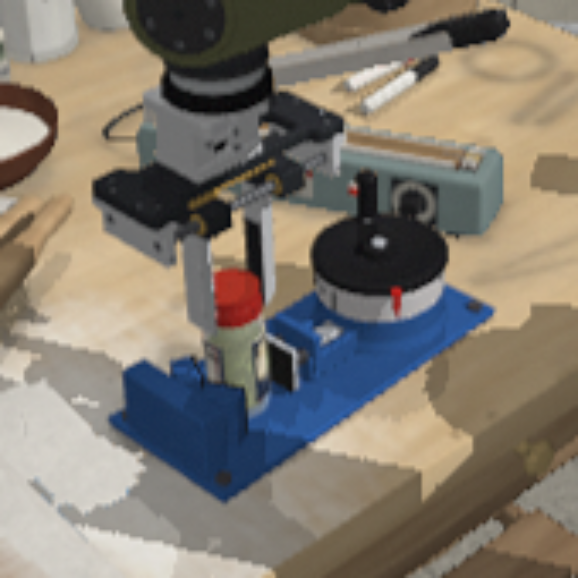

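The jar hangs between the V and the pad with its base at about (240,405) in the crop. I'll ease it down by 2 mm.

Request:
drive_tool(commands=[0, 0, 1, 0, 0, 0, 0, 0, 0, 1.5, 0, 0, 0, 0, 0, 0, 2, 0, 0, 0, 0, 0, 0, 2, 0, 0, 0, 0])

```text
t: 7.93
position: [0.4804, 0.3698, 0.1124]
eef_rot: [-3.141, -0.002, 0.073]
wrist_force: [-0.2, -0.2, 5.3]
finger_gap: 0.0444
```

Request:
drive_tool(commands=[0, 0, 2, 0, 0, 0, 60, 0, 0, 2, 0, 0, 0, 70, 0, 0, 2, 0, 0, 0, 80, 0, 0, 2, 0, 0, 0, 100, 0, 0, 2, 0, 0, 0, 100, 0, 0, 2, 0, 0, 0, 100, 0, 0, -5, 0, 0, 0, 100, 0, 0, -25, 0, 0, 0, 100, 0, 0, -60, 0, 0, 0, 100, 0, 0, -90, 0, 0, 0, 100, 0, 0, -110, 0, 0, 0, 100, 0, 0, -110, 0, 0, 0, 100])

```text
t: 8.93
position: [0.481, 0.3704, 0.227]
eef_rot: [-3.138, -0.007, 0.073]
wrist_force: [0.2, 0.3, 0.8]
finger_gap: 0.0941
```

Run:
```python
from h import *
st()
c=snap('scene','s4');x=c['frame'][180:350,200:370,::-1];cv2.imwrite('pics/s4z.png',cv2.resize(x,None,fx=3.4,fy=3.4))
hub=np.array([.4916,.2154,0]);kn=np.array([.5298,.1930,0])
plan(kn+[0,0,.225],4.2);plan(kn+[0,0,.22],94.2);plan(kn+[0,0,.22],60)
```

```text
t 8.9333 pos [0.481  0.3704 0.227 ] rpy [-179.78   -0.38    4.16] F [0.18 0.3  0.84] gap 0.0941 q [0.6  0.42 1.35 0.   1.36 2.09]
[0.5298 0.193  0.225 ] shift [ 36.4 180.1  -1.1] turn [-0.13 -0.22 -0.05]
[0.5298 0.193  0.22  ] shift [ 36.4 180.1   3.9] turn [ 7.000e-02 -2.800e-01 -9.005e+01]
[0.5298 0.193  0.22  ] shift [ 36.4 180.1   3.9] turn [-1.000e-02 -2.700e-01 -5.585e+01]
```

View pics/s4z.png

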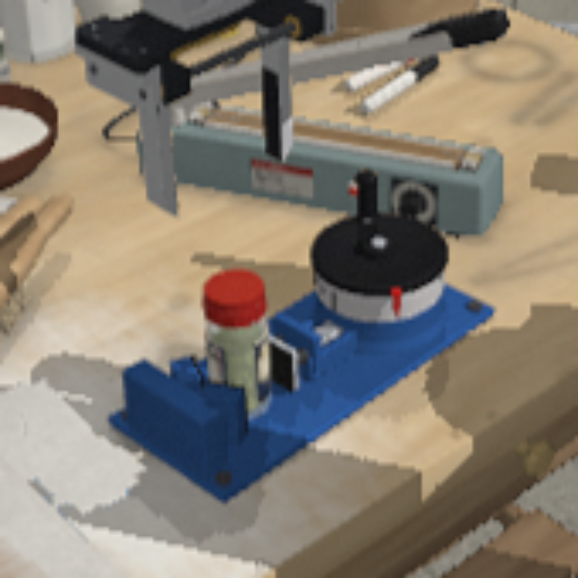

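The jar stands upright in the V, cap at about (235,297) in the crop. Now to the knob, with the jaw direction turned along the vise's x to stay clear of the lever.

Request:
drive_tool(commands=[5, 20, 0, 0, 0, -7, 100, 10, 50, 0, 0, 0, -14, 80, 17, 80, 0, 0, 0, -21, 60, 25, 110, 0, 0, 0, -28, 60, 30, 140, 0, 0, 0, -35, 60, 34, 165, 0, 0, 0, -42, 60, 36, 180, 0, 0, 0, -49, 60, 36, 180, 0, 0, 0, -56, 60, 36, 180, 0, 0, 0, -63, 60, 36, 180, 0, 0, 0, -70, 60, 36, 180, 0, 0, 0, -77, 60, 36, 180, 0, 0, 0, -84, 60, 36, 180, 0, 0, 0, -90, 60, 36, 180, 0, 0, 0, -90, 60])

```text
t: 10.15
position: [0.5284, 0.1926, 0.2204]
eef_rot: [-3.14, 0.0, 1.648]
wrist_force: [-0.3, -0.8, 0.1]
finger_gap: 0.0564
```

Run:
```python
from h import *
st()
plan([.5298,.193,.104],94.2)
```

```text
t 10.15 pos [0.5284 0.1926 0.2204] rpy [-1.799e+02  2.000e-02  9.444e+01] F [-0.34 -0.79  0.07] gap 0.0564 q [0.28 0.33 1.49 0.   1.32 0.21]
[0.5298 0.193  0.104 ] shift [  0.3   1.6 116.4] turn [-0.1   0.02  0.24]
```

Request:
drive_tool(commands=[0, 2, 35, 0, 0, 0, 60, 0, 2, 70, 0, 0, 0, 60, 0, 2, 95, 0, 0, 0, 60, 0, 2, 110, 0, 0, 0, 60, 0, 2, 116, 0, 0, 0, 60, 0, 2, 116, 0, 0, 0, 60], squeeze=35)

```text
t: 10.65
position: [0.5301, 0.1926, 0.1039]
eef_rot: [-3.139, 0.001, 1.641]
wrist_force: [-0.4, -0.5, -0.4]
finger_gap: 0.0562
```

Run:
```python
from h import *
st()
c=snap('scene','s5');x=c['frame'][160:330,230:400,::-1];cv2.imwrite('pics/s5z.png',cv2.resize(x,None,fx=3.4,fy=3.4))
```

```text
t 10.65 pos [0.5301 0.1926 0.1039] rpy [-1.7984e+02  4.0000e-02  9.4010e+01] F [-0.4  -0.49 -0.42] gap 0.0562 q [ 0.28  0.46  1.6  -0.    1.08  0.21]
```

View pics/s5z.png

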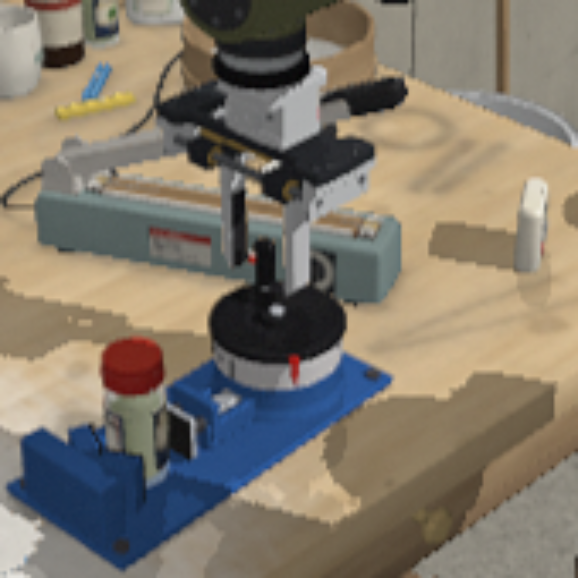

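The fingers straddle the knob at (265,262) in the crop. Closing.

Request:
drive_tool(commands=[0, 0, 0, 0, 0, 0, 0, 0, 0, 0, 0, 0, 0, 0, 0, 0, 0, 0, 0, 0, 0, 0, 0, 0, 0, 0, 0, 0, 0, 0, 0, 0, 0, 0, 0, 0, 0, 0, 0, 0, 0, 0, 0, 0, 0, 0, 0, 0, 0, 0, 0, 0, 0, 0, 0, 0], squeeze=35)

```text
t: 11.37
position: [0.5318, 0.1928, 0.1058]
eef_rot: [3.139, -0.0, 1.643]
wrist_force: [6.9, 0.2, -2.4]
finger_gap: 0.0177
```

```bash
cat >> h.py <<'E'
HUB=np.array([.4916,.2154])
def arc(angs,r=.045):
    o=get_obs();R=Ro.from_euler('xyz',o['eef_rot']);p=o['position'][:2]-HUB
    a0=np.degrees(np.arctan2(p[1],p[0]));print('ang now',a0.round(2),'r',np.linalg.norm(p).round(4))
    for a in angs:
        t=np.radians(a);q=np.append(HUB+r*np.array([np.cos(t),np.sin(t)]),o['position'][2])
        print(a,R.inv().apply(q-o['position']).round(4)*1000)
E
python3 - <<'E'
from h import *
st();arc(range(-32,-100,-4))
E
```

```text
t 11.3667 pos [0.5318 0.1928 0.1058] rpy [ 1.7985e+02 -1.0000e-02  9.4150e+01] F [ 6.93  0.18 -2.42] gap 0.0177 q [ 0.28  0.46  1.6  -0.    1.08  0.21]
ang now -29.36 r 0.0461
-32 [-1.1 -2.1 -0. ]
-36 [-3.6 -4.  -0. ]
-40 [-5.9 -6.1 -0. ]
-44 [-8.1 -8.4 -0. ]
-48 [-10.1 -10.8  -0. ]
-52 [-11.9 -13.3  -0. ]
-56 [-13.6 -16.   -0. ]
-60 [-15.1 -18.8  -0.1]
-64 [-16.3 -21.7  -0.1]
-68 [-17.4 -24.6  -0.1]
-72 [-18.3 -27.6  -0.1]
-76 [-18.9 -30.7  -0.1]
-80 [-19.3 -33.8  -0.1]
-84 [-19.5 -37.   -0.1]
-88 [-19.5 -40.1  -0.1]
-92 [-19.3 -43.2  -0.1]
-96 [-18.9 -46.3  -0.1]
```

```bash
cat > w.py <<'E'
from h import *
import sys
HUBW=np.array([.4925,.2153]);YAW=np.radians(94.16)
tx=np.array([np.cos(YAW),np.sin(YAW)]);ty=np.array([np.sin(YAW),-np.cos(YAW)])
def rows(C,angs,r=.045):
    out=[]
    for a in angs:
        t=np.radians(a);d=(HUBW+r*np.array([np.cos(t),np.sin(t)])-C)*1000
        out+=[round(float(d@tx),1),round(float(d@ty),1)]
    print([tuple(out[i:i+2]) for i in range(0,len(out),2)])
    print('end C',C+(tx*out[-2]+ty*out[-1])/1000)
def meas(n=5,hub=HUBW):
    F=[];P=[]
    for i in range(n): camera('scene');o=get_obs();F.append(o['wrist_force']);P.append(o['position'])
    F=np.array(F);p=np.mean(P,0);d=p[:2]-hub;a=np.arctan2(d[1],d[0]);er=d/np.linalg.norm(d);et=np.array([er[1],-er[0]])
    print('t',o['t'],'ang',np.degrees(a).round(2),'r',np.linalg.norm(d).round(4),'pos',p.round(4),'F',F.mean(0).round(2),'resist',(-(F[:,:2]@et)).round(2),'mean',-(F[:,:2]@et).mean().round(2),'rad',(F[:,:2]@er).mean().round(2),'gap',round(o['finger_gap'],4),'tau1',o['joint_torque'].round(2))
E
python3 - <<'E'
from w import *
meas(3)
rows(np.array([.5301,.1926]),range(-31,-71,-2))
c=dict(np.load('pics/top0.npz'));g=lambda x,y,z:onplane(c,160+(x+.5)/4-.5,160+(y+.5)/4-.5,z)
m=np.array([.4851,.2949]);yv=np.array([-.0732,.9973])
for p in((209,340),(213,412),(228,338),(231,412)):print(p,(g(*p,.048)[:2]-m)@yv)
# V plate tips
E
```

```text
t 11.5167 ang -29.78 r 0.0453 pos [0.5318 0.1928 0.1058] F [ 6.88 -0.   -1.98] resist [3.42 3.37 3.45] mean 3.41 rad 5.97 gap 0.0175 tau1 [ 1.320e+00 -5.849e+01 -2.883e+01  4.800e-01  1.570e+00  1.000e-02]
[(-0.5, 0.9), (-1.8, 0.0), (-3.0, -1.0), (-4.2, -2.0), (-5.4, -3.0), (-6.5, -4.1), (-7.6, -5.3), (-8.7, -6.4), (-9.7, -7.6), (-10.6, -8.9), (-11.6, -10.1), (-12.4, -11.5), (-13.3, -12.8), (-14.1, -14.1), (-14.8, -15.5), (-15.5, -17.0), (-16.1, -18.4), (-16.7, -19.8), (-17.2, -21.3), (-17.7, -22.8)]
end C [0.50864406 0.17329268]
(209, 340) 0.04101348555835972
(213, 412) 0.04077873673690331
(228, 338) 0.02914103341135039
(231, 412) 0.02964834315822221
```

Sensible: the pad face is at about y = 41 mm, so the gap is about 16 mm and I expect the nip near 79° of winding. The first 40° stays well short of that.

Request:
drive_tool(commands=[-0.5, 0.9, 0, 0, 0, 0, 0, -1.8, 0, 0, 0, 0, 0, 0, -3, -1, 0, 0, 0, 0, 0, -4.2, -2, 0, 0, 0, 0, 0, -5.4, -3, 0, 0, 0, 0, 0, -6.5, -4.1, 0, 0, 0, 0, 0, -7.6, -5.3, 0, 0, 0, 0, 0, -8.7, -6.4, 0, 0, 0, 0, 0, -9.7, -7.6, 0, 0, 0, 0, 0, -10.6, -8.9, 0, 0, 0, 0, 0, -11.6, -10.1, 0, 0, 0, 0, 0, -12.4, -11.5, 0, 0, 0, 0, 0, -13.3, -12.8, 0, 0, 0, 0, 0, -14.1, -14.1, 0, 0, 0, 0, 0, -14.8, -15.5, 0, 0, 0, 0, 0, -15.5, -17, 0, 0, 0, 0, 0, -16.1, -18.4, 0, 0, 0, 0, 0, -16.7, -19.8, 0, 0, 0, 0, 0, -17.2, -21.3, 0, 0, 0, 0, 0, -17.7, -22.8, 0, 0, 0, 0, 0])

```text
t: 13.18
position: [0.5101, 0.1737, 0.1058]
eef_rot: [3.139, -0.0, 1.643]
wrist_force: [6.0, 3.1, -1.3]
finger_gap: 0.0175
```

Run:
```python
from w import *
st();meas(5)
rows(np.array([.5086,.1733]),range(-71,-92,-2))
```

```text
t 13.1833 pos [0.5101 0.1737 0.1058] rpy [ 1.7986e+02 -3.0000e-02  9.4150e+01] F [ 5.99  3.14 -1.25] gap 0.0175 q [0.26 0.41 1.68 0.   1.05 0.19]
t 13.4333 ang -67.38 r 0.0452 pos [0.5099 0.1736 0.1058] F [ 4.51  1.15 -0.32] resist [4.69 3.81 4.8  4.77 4.95] mean 4.61 rad 0.68 gap 0.0173 tau1 [  0.38 -54.07 -28.06   0.13   1.27   0.  ]
[(-0.4, -1.5), (-0.8, -3.0), (-1.1, -4.5), (-1.4, -6.1), (-1.6, -7.7), (-1.8, -9.2), (-1.9, -10.8), (-1.9, -12.4), (-1.9, -13.9), (-1.9, -15.5), (-1.8, -17.1)]
end C [0.49167563 0.17026428]
```

Request:
drive_tool(commands=[-0.4, -1.5, 0, 0, 0, 0, 0, -0.8, -3, 0, 0, 0, 0, 0, -1.1, -4.5, 0, 0, 0, 0, 0, -1.4, -6.1, 0, 0, 0, 0, 0, -1.6, -7.7, 0, 0, 0, 0, 0, -1.8, -9.2, 0, 0, 0, 0, 0])

```text
t: 13.93
position: [0.501, 0.171, 0.1058]
eef_rot: [3.14, -0.0, 1.643]
wrist_force: [7.0, 0.8, -1.0]
finger_gap: 0.0177
```

Run:
```python
from w import *
meas(3)
C=np.array([.5086,.1733])+(tx*-1.8+ty*-9.2)/1000;print(C)
rows(C,range(-83,-100,-2))
```

```text
t 14.0833 ang -79.5 r 0.0451 pos [0.5007 0.171  0.1058] F [ 5.32 -0.61  0.68] resist [5.88 4.81 4.66] mean 5.12 rad 1.57 gap 0.0176 tau1 [  1.06 -52.66 -27.97   0.41   1.05   0.  ]
[0.49955481 0.17083736]
[(-0.1, -1.6), (-0.1, -3.2), (-0.1, -4.7), (-0.1, -6.3), (0.0, -7.9), (0.2, -9.4), (0.4, -11.0), (0.7, -12.5), (1.0, -14.1)]
end C [0.48541942 0.17081188]
```

Request:
drive_tool(commands=[-0.1, -1.6, 0, 0, 0, 0, 0, -0.1, -3.2, 0, 0, 0, 0, 0, -0.1, -4.7, 0, 0, 0, 0, 0, -0.1, -6.3, 0, 0, 0, 0, 0])

```text
t: 14.42
position: [0.4947, 0.1703, 0.1058]
eef_rot: [3.14, 0.0, 1.643]
wrist_force: [7.3, -1.4, 1.1]
finger_gap: 0.0178
```

Run:
```python
from w import *
meas(3)
C=np.array([.49955481,.17083736])+(tx*-.1+ty*-6.3)/1000;print(C)
rows(C,range(-91,-110,-2))
```

```text
t 14.5667 ang -87.6 r 0.045 pos [0.4944 0.1703 0.1057] F [ 4.81 -1.11  1.21] resist [6.28 3.75 4.26] mean 4.76 rad 1.31 gap 0.0178 tau1 [ 1.530e+00 -5.161e+01 -2.788e+01  6.200e-01  9.300e-01  1.000e-02]
[0.49327866 0.17028061]
[(0.1, -1.6), (0.3, -3.1), (0.5, -4.7), (0.8, -6.2), (1.1, -7.8), (1.5, -9.3), (2.0, -10.8), (2.5, -12.3), (3.0, -13.8), (3.6, -15.2)]
end C [0.47785756 0.17276849]
```

Request:
drive_tool(commands=[0.1, -1.6, 0, 0, 0, 0, 0, 0.3, -3.1, 0, 0, 0, 0, 0, 0.5, -4.7, 0, 0, 0, 0, 0])

```text
t: 14.82
position: [0.4899, 0.1704, 0.1058]
eef_rot: [3.14, 0.0, 1.643]
wrist_force: [6.6, -2.2, 0.1]
finger_gap: 0.0175
```

Run:
```python
from w import *
meas(3)
C=np.array([.49327866,.17028061])+(tx*.5+ty*-4.7)/1000;print(C)
rows(C,range(-97,-116,-2))
```

```text
t 14.9667 ang -93.66 r 0.045 pos [0.4896 0.1704 0.1058] F [ 4.72 -2.42  1.66] resist [6.1  4.83 3.67] mean 4.87 rad 2.12 gap 0.0175 tau1 [ 1.840e+00 -5.086e+01 -2.785e+01  7.600e-01  8.200e-01  1.000e-02]
[0.48855477 0.17043835]
[(0.3, -1.5), (0.6, -3.1), (1.0, -4.6), (1.5, -6.1), (2.0, -7.6), (2.5, -9.1), (3.1, -10.5), (3.7, -11.9), (4.4, -13.4), (5.2, -14.7)]
end C [0.47351628 0.17455828]
```

Request:
drive_tool(commands=[0.3, -1.5, 0, 0, 0, 0, 0, 0.6, -3.1, 0, 0, 0, 0, 0, 1.0, -4.6, 0, 0, 0, 0, 0])

```text
t: 15.22
position: [0.4852, 0.171, 0.1058]
eef_rot: [3.14, 0.0, 1.643]
wrist_force: [6.9, -3.7, 0.6]
finger_gap: 0.0174
```

Run:
```python
from w import *
meas(3)
C=np.array([.48855477,.17043835])+(tx*1+ty*-4.6)/1000;print(C)
rows(C,range(-103,-124,-2))
```

```text
t 15.3667 ang -99.74 r 0.0449 pos [0.4849 0.1711 0.1057] F [ 4.16 -3.16  2.17] resist [5.88 4.04 3.98] mean 4.63 rad 2.42 gap 0.0179 tau1 [ 2.110e+00 -5.016e+01 -2.788e+01  8.800e-01  7.000e-01  1.000e-02]
[0.48389435 0.17110202]
[(0.5, -1.5), (1.0, -3.0), (1.5, -4.5), (2.1, -5.9), (2.7, -7.3), (3.4, -8.8), (4.2, -10.1), (4.9, -11.5), (5.8, -12.8), (6.7, -14.1), (7.6, -15.4)]
end C [0.4679836  0.17756485]
```

Request:
drive_tool(commands=[0.5, -1.5, 0, 0, 0, 0, 0, 1.0, -3.0, 0, 0, 0, 0, 0])

```text
t: 15.53
position: [0.4821, 0.1717, 0.1057]
eef_rot: [3.14, 0.001, 1.643]
wrist_force: [7.3, -4.4, 0.8]
finger_gap: 0.0175
```

Run:
```python
from w import *
meas(4)
C=np.array([.48389435,.17110202])+(tx*1+ty*-3)/1000;print(C)
rows(C,range(-107,-124,-2))
```

```text
t 15.7333 ang -103.74 r 0.0448 pos [0.4818 0.1717 0.1057] F [ 4.28 -3.46  2.3 ] resist [4.82 4.28 5.03 5.77] mean 4.98 rad 2.35 gap 0.0173 tau1 [  2.47 -49.65 -27.95   1.06   0.61   0.  ]
[0.48082971 0.17188176]
[(0.5, -1.5), (1.1, -2.9), (1.7, -4.3), (2.4, -5.8), (3.2, -7.1), (3.9, -8.5), (4.8, -9.8), (5.7, -11.1), (6.6, -12.4)]
end C [0.4679836  0.17756485]
```

Request:
drive_tool(commands=[0.5, -1.5, 0, 0, 0, 0, 0, 1.1, -2.9, 0, 0, 0, 0, 0])

```text
t: 15.9
position: [0.4794, 0.1725, 0.1058]
eef_rot: [3.14, 0.001, 1.643]
wrist_force: [8.6, -4.7, -0.3]
finger_gap: 0.0174
```

Run:
```python
from w import *
meas(4)
C=np.array([.48082971,.17188176])+(tx*1.1+ty*-2.9)/1000;print(C)
rows(C,range(-111,-130,-2))
```

```text
t 16.1 ang -107.3 r 0.0448 pos [0.4792 0.1725 0.1057] F [ 6.67 -4.49  1.25] resist [8.98 7.31 7.06 7.44] mean 7.7 rad 2.3 gap 0.0175 tau1 [ 3.320e+00 -4.982e+01 -2.736e+01  1.400e+00  1.140e+00  1.000e-02]
[0.47785755 0.17276849]
[(0.6, -1.4), (1.3, -2.9), (2.1, -4.2), (2.8, -5.6), (3.7, -6.9), (4.6, -8.2), (5.5, -9.5), (6.5, -10.7), (7.5, -11.9), (8.5, -13.1)]
end C [0.46417546 0.1802958 ]
```

The settled resistance rose from about 4.9 to 7.7 N between -103.7° and -107.3°, so the nip is at about -105°. The target is a knob angle of about -150°. I'll record the pointer first, then continue.

Run:
```python
from w import *
s=snap('scene','s6');t=snap('top','t6')
a=cv2.resize(s['frame'][190:330,230:370,::-1],None,fx=4,fy=4,interpolation=cv2.INTER_CUBIC)
cv2.imwrite('pics/s6z.png',a)
C=np.array([.47785755,.17276849])
rows(C,range(-111,-151,-2))
for ang in (60,65,70,73,75,78,80,85):
  q=np.radians(ang);u=proj(s,[HUBW[0]+.0595*np.cos(q),HUBW[1]+.0595*np.sin(q),.049]);print(ang,u.round(1),((u-[230,190])*4).round(0))
```

```text
[(0.6, -1.4), (1.3, -2.9), (2.1, -4.2), (2.8, -5.6), (3.7, -6.9), (4.6, -8.2), (5.5, -9.5), (6.5, -10.7), (7.5, -11.9), (8.5, -13.1), (9.6, -14.2), (10.8, -15.3), (11.9, -16.4), (13.1, -17.4), (14.4, -18.3), (15.6, -19.2), (17.0, -20.1), (18.3, -20.9), (19.7, -21.7), (21.0, -22.5)]
end C [0.45389345 0.19208097]
60 [290.  262.8] [240. 291.]
65 [290.5 263.9] [242. 295.]
70 [291.1 264.9] [244. 300.]
73 [291.5 265.5] [246. 302.]
75 [291.8 265.9] [247. 304.]
78 [292.4 266.5] [249. 306.]
80 [292.7 266.9] [251. 308.]
85 [293.8 267.8] [255. 311.]
```

View pics/s6z.png

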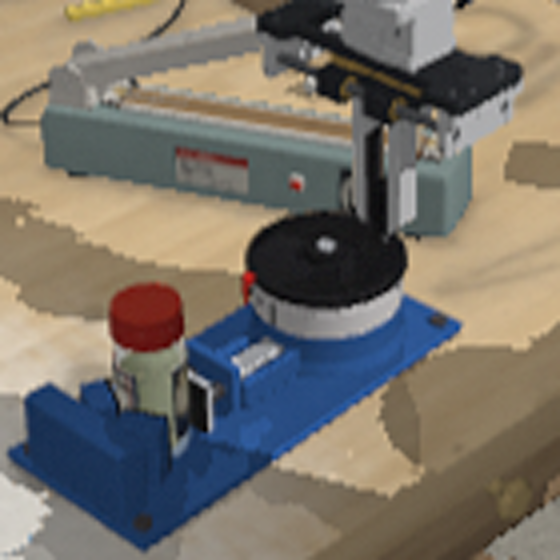

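The pad is against the jar at (200,400) in the crop, the pointer is at the wheel's +y edge at (248,288), and the jar is upright.

Request:
drive_tool(commands=[0.6, -1.4, 0, 0, 0, 0, 0, 1.3, -2.9, 0, 0, 0, 0, 0, 2.1, -4.2, 0, 0, 0, 0, 0, 2.8, -5.6, 0, 0, 0, 0, 0, 3.7, -6.9, 0, 0, 0, 0, 0, 4.6, -8.2, 0, 0, 0, 0, 0, 5.5, -9.5, 0, 0, 0, 0, 0, 6.5, -10.7, 0, 0, 0, 0, 0])

```text
t: 16.87
position: [0.4681, 0.1779, 0.1057]
eef_rot: [3.14, 0.002, 1.643]
wrist_force: [7.0, -8.5, 1.0]
finger_gap: 0.0177
```

Run:
```python
from w import *
meas(3)
C=np.array([.47785755,.17276849])+(tx*6.5+ty*-10.7)/1000;print(C)
rows(C,range(-127,-152,-2))
```

```text
t 17.0167 ang -123.42 r 0.0447 pos [0.4679 0.178  0.1057] F [ 5.64 -6.88  2.19] resist [9.91 7.52 8.07] mean 8.5 rad 2.64 gap 0.0174 tau1 [ 4.130e+00 -4.835e+01 -2.772e+01  1.770e+00  6.500e-01  2.000e-02]
[0.46671422 0.17847517]
[(1.0, -1.2), (2.0, -2.4), (3.1, -3.5), (4.3, -4.6), (5.4, -5.7), (6.6, -6.7), (7.9, -7.6), (9.1, -8.5), (10.5, -9.4), (11.8, -10.2), (13.2, -11.0), (14.5, -11.8), (16.0, -12.4)]
end C [0.45318622 0.19353349]
```

Request:
drive_tool(commands=[1, -1.2, 0, 0, 0, 0, 0, 2, -2.4, 0, 0, 0, 0, 0, 3.1, -3.5, 0, 0, 0, 0, 0, 4.3, -4.6, 0, 0, 0, 0, 0, 5.4, -5.7, 0, 0, 0, 0, 0, 6.6, -6.7, 0, 0, 0, 0, 0, 7.9, -7.6, 0, 0, 0, 0, 0, 9.1, -8.5, 0, 0, 0, 0, 0, 10.5, -9.4, 0, 0, 0, 0, 0, 11.8, -10.2, 0, 0, 0, 0, 0, 13.2, -11, 0, 0, 0, 0, 0, 14.5, -11.8, 0, 0, 0, 0, 0, 16, -12.4, 0, 0, 0, 0, 0])

```text
t: 18.1
position: [0.4541, 0.1926, 0.1057]
eef_rot: [3.142, 0.002, 1.643]
wrist_force: [2.3, -11.7, 5.6]
finger_gap: 0.0174
```

Run:
```python
from w import *
meas(4)
C=np.array([.46671422,.17847517])+(tx*16+ty*-12.4)/1000;print(C)
rows(C,[-152,-152.5,-153])
s=snap('scene','s7');snap('top','t7')
cv2.imwrite('pics/s7z.png',cv2.resize(s['frame'][190:330,230:370,::-1],None,fx=4,fy=4,interpolation=cv2.INTER_CUBIC))
```

```text
t 18.3 ang -149.76 r 0.0445 pos [0.454  0.1929 0.1057] F [ 2.13 -9.21  4.87] resist [10.04  8.55  8.6   8.93] mean 9.03 rad 2.8 gap 0.0181 tau1 [ 4.480e+00 -4.652e+01 -2.866e+01  2.030e+00 -3.100e-01  1.000e-02]
[0.45318622 0.1935335 ]
[(0.7, -0.4), (1.0, -0.5), (1.4, -0.7)]
end C [0.4523865  0.19487903]
```

View pics/s7z.png

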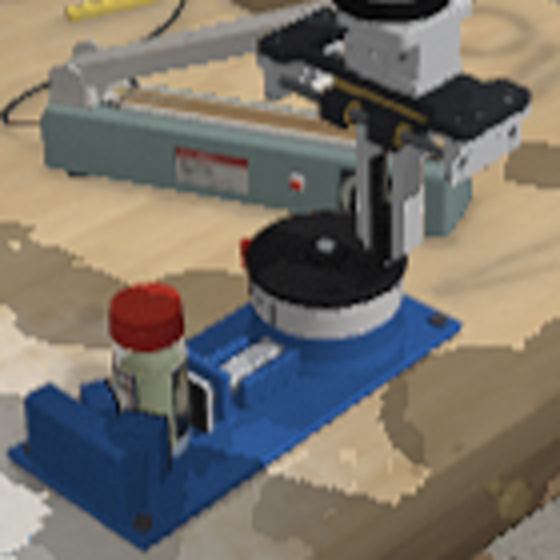

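View pics/t7.png

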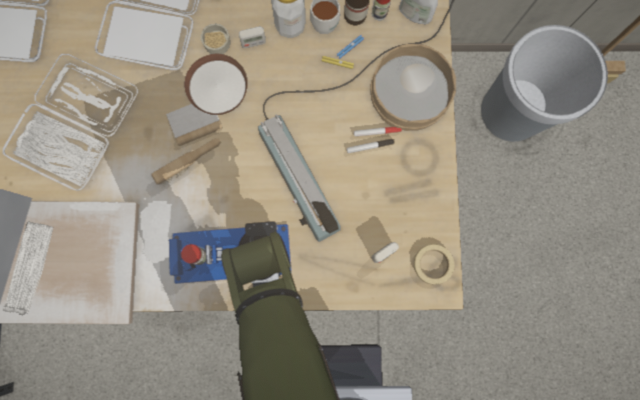

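Run:
```python
from w import *
from scipy.optimize import least_squares
P=np.array([(.5318,.1928),(.5099,.1736),(.5007,.1710),(.4944,.1703),(.4896,.1704),(.4849,.1711),(.4818,.1717),(.4792,.1725),(.4679,.1780),(.4540,.1929)])
r=least_squares(lambda h:np.hypot(*(P-h).T)-.045,[.4925,.2153]);h=r.x;print(h,(r.fun*1000).round(2))
print(np.degrees(np.arctan2(P[:,1]-h[1],P[:,0]-h[0])).round(2))
```

```text
[0.49295597 0.21532791] [-0.1   0.04 -0.    0.05  0.05 -0.04  0.03 -0.02 -0.04 -0.05]
[ -30.11  -67.9   -80.09  -88.16  -94.27 -100.32 -104.34 -107.81 -123.87
 -150.07]
```

Request:
drive_tool(commands=[0.5, -0.3, 0, 0, 0, 0, 0, 0.9, -0.5, 0, 0, 0, 0, 0, 0.9, -0.5, 0, 0, 0, 0, 0])

```text
t: 18.65
position: [0.4536, 0.1936, 0.1057]
eef_rot: [3.142, 0.002, 1.643]
wrist_force: [2.8, -10.8, 4.8]
finger_gap: 0.0177
```

Run:
```python
from w import *
meas(3,np.array([.49296,.21533]))
```

```text
t 18.8 ang -151.05 r 0.045 pos [0.4536 0.1936 0.1057] F [  3.4  -10.15   4.46] resist [10.88 10.79  9.9 ] mean 10.52 rad 1.94 gap 0.0177 tau1 [  5.28 -46.67 -28.46   2.39  -0.12   0.  ]
```

Request:
drive_tool(commands=[-0.4, 0.5, 0, 0, 0, 0, 0, -0.8, 0.9, 0, 0, 0, 0, 0, -0.8, 0.9, 0, 0, 0, 0, 0])

```text
t: 19.05
position: [0.4538, 0.1934, 0.1056]
eef_rot: [-3.14, 0.001, 1.643]
wrist_force: [-3.6, -5.1, 7.6]
finger_gap: 0.0176
```

Run:
```python
from w import *
meas(3,np.array([.49296,.21533]))
```

```text
t 19.2 ang -150.75 r 0.0449 pos [0.4538 0.1934 0.1057] F [-3.41 -5.33  8.2 ] resist [2.73 3.25 2.98] mean 2.99 rad 5.58 gap 0.018 tau1 [  1.67 -45.61 -29.69   0.87  -1.31  -0.  ]
```

Unloaded to 3 N. Release and rise.

Request:
drive_tool(commands=[0, 0, 0, 0, 0, 0, 15, 0, 0, 0, 0, 0, 0, 25, 0, 0, 0, 0, 0, 0, 35, 0, 0, 0, 0, 0, 0, 45, 0, 0, 0, 0, 0, 0, 45, 0, 0, 0, 0, 0, 0, 45, 0, 0, -5, 0, 0, 0, 45, 0, 0, -20, 0, 0, 0, 45, 0, 0, -50, 0, 0, 0, 45, 0, 0, -85, 0, 0, 0, 45, 0, 0, -120, 0, 0, 0, 45, 0, 0, -140, 0, 0, 0, 45, 0, 0, -150, 0, 0, 0, 45])

```text
t: 20.28
position: [0.4549, 0.1941, 0.2589]
eef_rot: [3.137, -0.001, 1.643]
wrist_force: [0.2, 0.5, 0.4]
finger_gap: 0.0426
```

Run:
```python
from w import *
st()
plan([.36,-.05,.27])
```

```text
t 20.2833 pos [0.4549 0.1941 0.2589] rpy [ 1.7975e+02 -7.0000e-02  9.4160e+01] F [0.16 0.46 0.35] gap 0.0426 q [0.33 0.15 1.63 0.   1.36 0.26]
[ 0.36 -0.05  0.27] shift [-236.6 -112.3  -11.9] turn 0
```

Request:
drive_tool(commands=[0, -25, 0, 0, 0, 0, 45, -10, -55, -3, 0, 0, 0, 45, -30, -85, -8, 0, 0, 0, 45, -60, -105, -12, 0, 0, 0, 45, -95, -112, -12, 0, 0, 0, 45, -130, -112, -12, 0, 0, 0, 45, -165, -112, -12, 0, 0, 0, 45, -200, -112, -12, 0, 0, 0, 45, -225, -112, -12, 0, 0, 0, 45, -237, -112, -12, 0, 0, 0, 45, -237, -112, -12, 0, 0, 0, 45])

```text
t: 21.2
position: [0.3596, -0.0524, 0.2668]
eef_rot: [-3.14, -0.0, 1.64]
wrist_force: [0.6, -0.1, 0.2]
finger_gap: 0.0423
```

Run:
```python
from w import *
st()
s=snap('scene','s8');t=snap('top','t8')
cv2.imwrite('pics/s8z.png',cv2.resize(s['frame'][190:330,230:370,::-1],None,fx=4,fy=4,interpolation=cv2.INTER_CUBIC))
cv2.imwrite('pics/t8z.png',cv2.resize(t['frame'][200:300,160:310,::-1],None,fx=5,fy=5,interpolation=cv2.INTER_CUBIC))
H=np.array([.49296,.21533])
hsv=cv2.cvtColor(t['frame'],cv2.COLOR_RGB2HSV).astype(int)
m=((hsv[...,0]<8)|(hsv[...,0]>172))&(hsv[...,1]>110)&(hsv[...,2]>60)
n,l,st_,ce=cv2.connectedComponentsWithStats(m[200:300,160:310].astype(np.uint8))
for i in range(1,n):
  u=ce[i]+[160,200];p=onplane(t,*u,.049);q=onplane(t,*u,.116);d=p[:2]-H
  print(st_[i,4],u,'ptr ang',np.degrees(np.arctan2(d[1],d[0])),np.linalg.norm(d),'cap',q)
W=world(t);k=(W[...,2]>.1)&(W[...,2]<.125)&(np.hypot(W[...,0]-H[0],W[...,1]-H[1])<.06)
d=W[k][:,:2].mean(0)-H;print('knob',k.sum(),np.degrees(np.arctan2(d[1],d[0])),np.hypot(*d))
```

```text
t 21.2 pos [ 0.3596 -0.0524  0.2668] rpy [-1.7992e+02 -1.0000e-02  9.3980e+01] F [ 0.56 -0.11  0.23] gap 0.0423 q [-0.25 -0.17  1.93 -0.    1.38 -0.31]
10 [248.8 229. ] ptr ang 31.226646269197257 0.05857930213234173 cap [0.53613862 0.23745429 0.116     ]
265 [190.68301887 253.32075472] ptr ang 93.25898047624638 0.17435679577629334 cap [0.47926056 0.37367242 0.116     ]
knob 52 -150.79839667285395 0.046964394210258956
```

View pics/s8z.png

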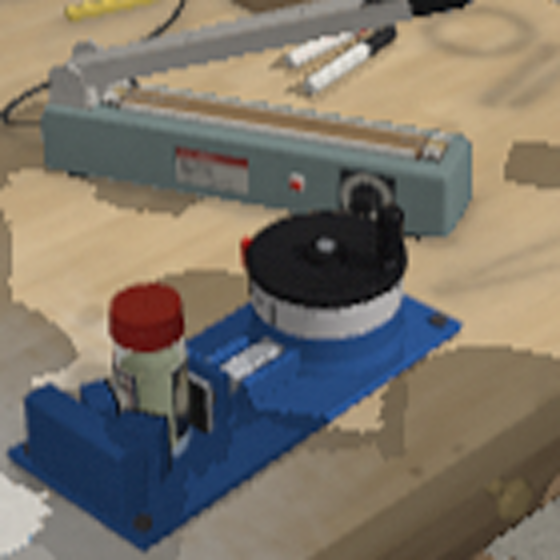

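View pics/t8z.png

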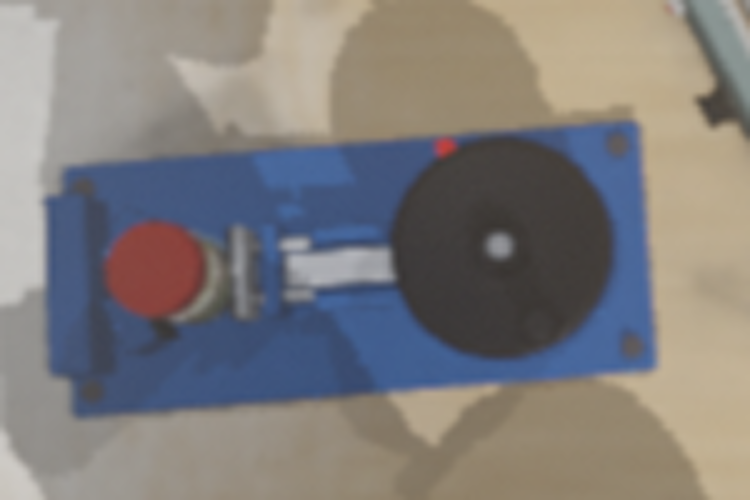

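View pics/t8.png

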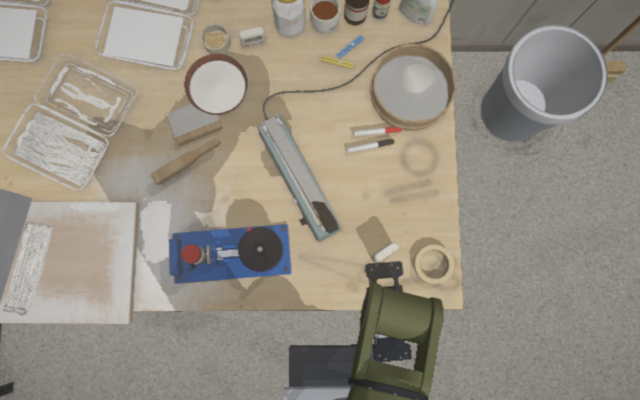

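The jar's cap sits over the seat, the pointer is at 31° (knob -151°), and the other things are where they were.

```bash
python3 -c "
from bench import job_done;print(job_done())"
```

```text
the job is handed in; nothing more can be done
None
```

The spice jar is standing upright in the V, nipped by the pad and wound on by about an eighth of a turn. I handed the job in at about 21 s of the 72 s allowed.

- **Placing:** I carried the jar round in front of the sealer, set it down about 5 mm short of the seat and let go. The pad then pushed it home.
- **Nip:** The resistance on the knob stayed level at about 4.9 N (arm at rest), then rose to about 7.4 N between knob angles -104.3° and -107.8°. I took the nip to be at -105.7°. I could not place it more closely than about 1.5° either way.
- **Winding on:** I stopped at about -151°, roughly 45° past the nip. The possible range is about 43° to 47°.
- **Last checks, after letting go and backing off:**
  - The depth image puts the knob at -150.8°, and the red pointer at about 31° agrees with it.
  - The jar's cap is within about 1 mm of the seat and the jar looks upright.
  - The other things look unmoved in the pictures, and the arm is clear of everything.
  - No check failed or disagreed.

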